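Check a cuff bracelet's opening with the wide gap gauge

TASK

Check the opening of the brass cuff bracelet on the dark pad with the wider of the two flat gauges from the linen tray: slide the blade, level and round nose first, straight in between the cuff's two ends until the line scribed across the blade is level with the ends, and hold it still there for about a second. Go gently, so that the cuff is not pushed out of place, then draw the gauge straight back out the way it went in and lay it flat in its tray again, leaving everything else as it was.

Things in the scene. Friction and masses are not known exactly. Their poses are not given: they have to be found in the camera images.
- wide_gauge: Wider flat gauge: steel blade 27 mm wide, 4 mm thick, half-round nose; dark wooden handle 18 mm wide, top 28 mm above the flat underside; 0.15 kg. Lies flat in the tray. Origin: underside, below mid-handle; x along the blade to the nose, z up. Handle x -35 to +35 mm, blade +35 to +105; centre of mass x +24. The tang under the handle is narrower. Pinch the handle across its width from above.
- wide_gauge_tip (a point): The outermost point of the wide gauge's round nose, mid-thickness: 105 mm ahead of the gauge's origin along its x, 2 mm above its underside. Axes as the gauge's.
- wide_gauge_line (a point): Middle of the dark line scribed across the wide gauge's blade, 32 mm behind the nose (73 mm ahead of the gauge's origin), 2 mm above the underside. Axes as the gauge's.
- narrow_gauge: The other gauge, to be left alone: same length, handle, make and frame as the wide gauge, but its blade is 18 mm wide. The two lie side by side about 76 mm apart, blades pointing the same way; which is on which side varies.
- tray: Shallow linen-covered tray holding the two gauges: outside 210 mm (its x) by 235 mm (its y), 16 mm high, walls 6 mm, floor top 6 mm above its origin. Origin: centre of its underside on the table; z up. Fixed.
- cuff: Loose brass cuff bracelet, 0.07 kg, standing on edge on the pad, a C from above: oval, outside 68 mm (its y) by 55 mm (its x), band 4 mm thick, 24 mm high. Opening at -x: two upright round-edged ends, 8 mm diameter, 30 mm clear between. Origin: centre of the oval at its lower edge; x from opening to closed back, z up. From the ends to the inside of the back: 46 mm. Slides easily if pushed.
- cuff_mouth (a point): Point midway between the cuff's two ends, at half the band's height: 22 mm before the cuff's origin along its x, 12 mm up. Axes as the cuff's: the gauge goes in along +x from the -x side; level with the ends means that the line on the blade has reached this point's x.
- pad: Dark flat display pad under the cuff, 156 x 176 mm, its top 10 mm above the table. Origin: centre of its underside. Fixed.
- brass_dish: Bystander: low oval brass dish, 168 x 88 mm, 13 mm high. Origin: centre of its underside.
- ring_cone: Bystander: slim white ring cone, 48 mm foot, 76 mm high. Origin: centre of its foot.
- bangle: Bystander: closed plain brass bangle lying flat, 70 mm across, 10 mm high. Origin: centre of its underside.
- bead_jar: Bystander: small glass jar with a wooden cap, 52 mm diameter, 60 mm high. Origin: centre of its underside.
- ring_box: Bystander: small closed ring box, 57 x 57 mm, 46 mm high. Origin: centre of its underside.
There are look-alikes about, which are no part of the job. What is shaped like the wide_gauge but green is not meant. Of the things that look like the cuff, the smaller one is meant.

How it is judged:
By the outcome, as a careful person would: the job done as asked, in the order asked, and still so for the second after the job is handed in, with the robot touching nothing.
It also fails if it takes over 59 s, if anything falls off the work surface, if the arm or the gripper's body presses on something with over 40 N, if the wrist force passes 120 N, or if a joint passes its speed limit or range.

ROBOT

A 6-joint arm with a two-finger parallel gripper is mounted at the origin on the work surface. World frame = base frame: x ahead of the robot, y to its left, z up, the work surface at z = 0. Lengths are in mm, angles in rad, forces in N, time in s.
With the tool pointing down it reaches from about 275 to 1000 mm from the base axis. Payload 8.4 kg.
Tool frame: the origin (TCP) lies on the front face of the gripper's body, between the roots of the fingers; the fingertips stand 73 mm ahead of it and the grasp point (between the pads) lies 54 mm ahead of it; z points along the fingers, y is the line along which they close (so a half turn about z gives the same grasp; the last joint's range is limited). The gripper opens to 85 mm and grips with 20 to 120 N. Pads are 22 mm wide; open, the fingers measure 114 mm over their backs; the gripper's body (76 mm by 85 mm) begins 54 mm behind the grasp point. The pads swing forward as they close: fully open they stand 13 mm farther back than shut.
Start: joints at [1.113, 0.353, 1.633, -0, 1.155, -0.002], TCP at [275.112, 561.197, 303.881] pointing down, gripper open.
Joint ranges: [-2.63, 2.63], [-0.92, 2.1], [0.06, 2.66], [-1.3, 4.44], [0, 2.69], [-3.02, 3.02]. Speed limits (rad/s): [2.22, 2.22, 2.79, 3.14, 3.14, 3.14].

INTERFACE

Orientations are given as a rotation vector (axis times angle).
In Python, from bench import manip, command_gripper, solver, cams gives the robot as it stands. The module is installed in compiled form; this text tells all that it offers. Calls block until the motion is done:
- manip.reach(position, orientation): joint-space move of the TCP to a pose.
- manip.move_linear(position, rot=None, max_speed=150): straight line of the TCP; rot=None keeps the orientation; max_speed is the mean speed in mm/s.
- manip.move_j(angles): joint-space move.
- command_gripper(opening): finger opening in mm; the grip force is fixed at half the most; returns when the fingers have stopped.
- manip.wait(seconds).
- solver.inverse_kinematics(position, orientation): joint angles nearest the present ones, or None.
- cams.camera(name): name is "side" or "top"; returns a dict with "pixels" (400x640x3 uint8, red, green, blue), "K" (3x3 intrinsics, pixels), "k1" (the pictures are not rectified: a ray, as slopes to the right and down, at radius r is drawn at 1 + k1 r^2 times it, then the intrinsics apply), "T" (4x4, takes a point from camera to world coordinates). Camera axes: x right, y down, z forward; pixel columns grow to the right and rows downward; lengths in mm; the calibration is good to about 2 mm. A picture is of the moment at which its call begins. There is no depth.
A pose or a line that the arm cannot do raises manip.PlanningError and nothing moves.
- manip.hand_in(): hands the job in; it is judged then, once.
Readings, each from a call of its own:
- manip.current_time_s(): time.
- manip.current_joint_positions(): joint angles.
- manip.current_dq(): joint speeds.
- manip.current_joint_torque(): joint torques, N m.
- manip.current_eef_pos(): TCP position.
- manip.current_tcp_rot(): TCP orientation.
- manip.current_wrist_force(): force on the tool from outside, world axes, zero at the start.
- manip.current_moment(): the same for the moment, N m.
- manip.current_opening(): finger opening in mm.
- manip.current_finger_force(): force on a finger pad.
Only numpy, scipy, OpenCV 4.12 (cv2) and the standard library are available. Lean on these libraries where they do the work, as an engineer would, in place of code of your own. Each camera call takes 0.05 s, during which the arm holds its last target. There are 200 camera calls.

## Working session

There is one attempt and no reset: what is moved stays moved. The work goes in short steps, each a Python script; the robot and the scene stay as the last script left them, time stands still between calls to the robot, and variables do not carry over. Pictures are saved under pics/ and viewed, at most 10 in all, crops included, and the job is handed in when it is done.

```bash
mkdir -p pics
python3 - <<'E'
from bench import manip,cams
import cv2,numpy as np
for n in("top","side"):
    c=cams.camera(n);cv2.imwrite(f"pics/{n}0.png",c["pixels"][:,:,::-1]);np.savez(f"{n}0.npz",**c)
    print(n,c["K"].tolist(),c["k1"],np.round(c["T"],3).tolist())
print(manip.current_time_s(),manip.current_tcp_rot())
E
```

```text
top [[391.88837692292344, 0.0, 322.3441653400371], [0.0, 391.88837692292344, 197.90996039104036], [0.0, 0.0, 1.0]] -0.05319195756617828 [[0.004, -0.986, 0.166, 359.803], [-1.0, -0.002, 0.012, -3.533], [-0.012, -0.166, -0.986, 1008.395], [0.0, 0.0, 0.0, 1.0]]
side [[514.8719933553932, 0.0, 318.179902287427], [0.0, 514.8719933553932, 194.62746172656264], [0.0, 0.0, 1.0]] -0.03864538884878096 [[0.971, -0.138, 0.194, 241.843], [-0.237, -0.464, 0.853, -1265.899], [-0.028, -0.875, -0.484, 776.993], [0.0, 0.0, 0.0, 1.0]]
0.1 [-7.09725260e-01 -3.06006825e+00  1.94541485e-03]
```

View pics/top0.png

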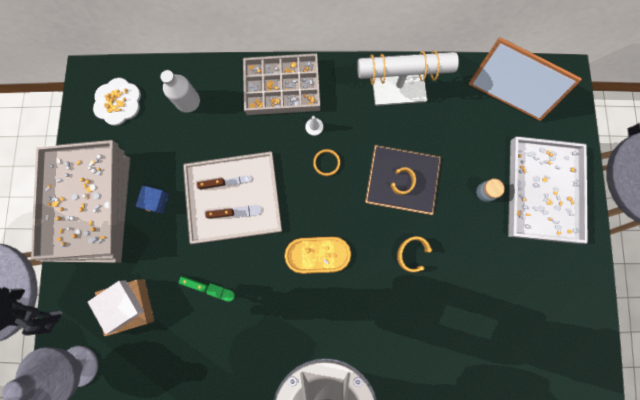

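View pics/side0.png

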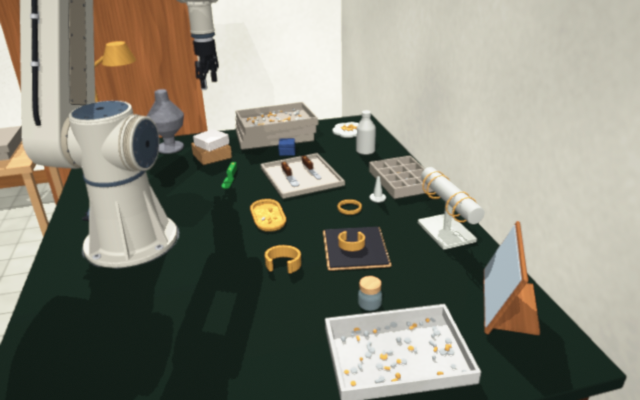

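The top view shows the tray at about (233,197) with two gauges; the lower one (235,212) looks wider. The small cuff on the pad is at (403,180) and the large look-alike at (414,254). I'll zoom in on the gauges and cuff.

```bash
cat > h.py <<'E'
import numpy as np,cv2
def rays(c,uv):
    K=np.array(c["K"],float);k=float(c["k1"]);uv=np.atleast_2d(np.asarray(uv,float))
    d=cv2.undistortPoints(uv[:,None],K,np.array([k,0,0,0.]))[:,0]
    T=np.array(c["T"]);return T[:3,3],np.c_[d,np.ones(len(d))]@T[:3,:3].T
def onplane(c,uv,z):
    o,d=rays(c,uv);return o+d*((z-o[2])/d[:,2])[:,None]
def proj(c,P):
    T=np.array(c["T"]);p=(np.atleast_2d(P)-T[:3,3])@T[:3,:3];s=p[:,:2]/p[:,2:]
    s=s*(1+float(c["k1"])*(s**2).sum(1,keepdims=True));K=np.array(c["K"]);return s*[K[0,0],K[1,1]]+K[:2,2]
E
python3 - <<'E'
import numpy as np,cv2
from h import *
t=np.load("top0.npz");s=np.load("side0.npz")
A=t["pixels"][150:240,180:285];B=t["pixels"][140:220,360:445];C=s["pixels"][145:200,255:350];D=s["pixels"][220:275,315:400]
r=lambda a:cv2.resize(a,(400,300),interpolation=cv2.INTER_CUBIC)
cv2.imwrite("pics/z0.png",np.vstack([np.hstack([r(A),r(B)]),np.hstack([r(C),r(D)])])[:,:,::-1])
im=t["pixels"];hsv=cv2.cvtColor(im,cv2.COLOR_RGB2HSV)
def big(m,x0,x1,y0,y1,n=1):
    q=np.zeros_like(m);q[y0:y1,x0:x1]=m[y0:y1,x0:x1]
    cs=cv2.findContours(q,cv2.RETR_EXTERNAL,cv2.CHAIN_APPROX_NONE)[0]
    return sorted(cs,key=cv2.contourArea)[-n:]
m=cv2.inRange(hsv,(3,110,25),(20,255,200))
for c in big(m,185,280,155,240,2):
    R=cv2.minAreaRect(onplane(t,c[:,0].astype(float),30)[:,:2].astype(np.float32));print("handle",np.round(R[0],1),np.round(R[1],1),R[2],c[:,0].mean(0))
m=cv2.inRange(hsv,(10,110,80),(30,255,255))
for c in big(m,375,430,155,205):
    P=onplane(t,c[:,0].astype(float),22)[:,:2].astype(np.float32);R=cv2.minAreaRect(P);print("cuff",R,c[:,0].min(0),c[:,0].max(0))
lin=cv2.inRange(hsv,(0,0,150),(180,60,255))
for c in big(lin,178,290,145,248):
    R=cv2.minAreaRect(onplane(t,c[:,0].astype(float),16)[:,:2].astype(np.float32));print("tray",R)
E
```

```text
handle [484.5 270.1] [15.3 66.8] 6.567819595336914 [219.        213.0862069]
handle [561.9 297. ] [16.5 67.6] 9.654006958007812 [210.46551724 183.17241379]
cuff ((570.037841796875, -201.24179077148438), (58.190555572509766, 73.85749816894531), 70.56497955322266) [391 167] [415 194]
tray ((529.39013671875, 244.598876953125), (211.2663116455078, 235.35568237304688), 8.211791038513184)
```

View pics/z0.png

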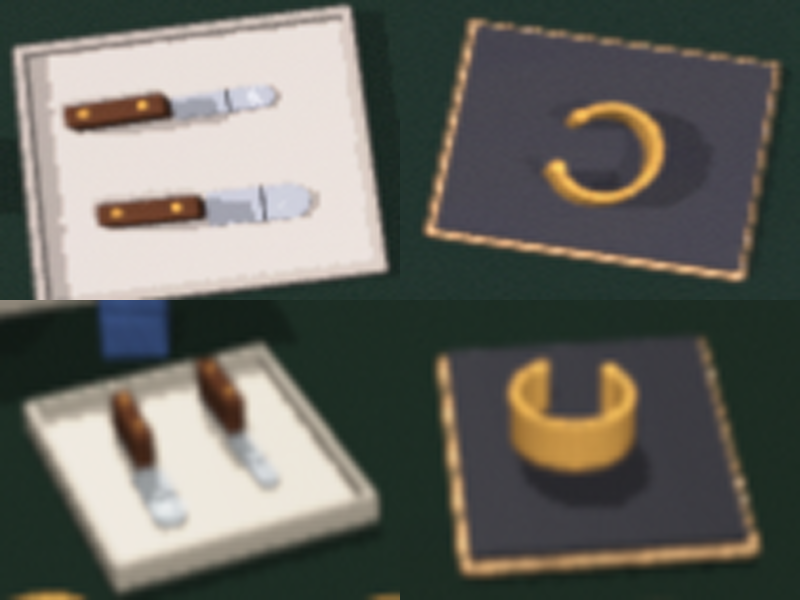

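Bottom-left gauge (handle at (219,213), nose (263,210)) has the wider blade and is the wide gauge. The cuff's ends are near (397.6,171) and (393,183.5), so it opens to the left, slightly up. Next I'll get subpixel measurements.

```bash
cat >> h.py <<'E'
S=8
def contour(ch,box,th,n=1):
    """subpixel contours of float channel > th in box (x0,x1,y0,y1)"""
    x0,x1,y0,y1=box
    a=cv2.resize(ch[y0:y1,x0:x1].astype(np.float32),None,fx=S,fy=S,interpolation=cv2.INTER_CUBIC)
    cs=cv2.findContours((a>th).astype(np.uint8),cv2.RETR_EXTERNAL,cv2.CHAIN_APPROX_NONE)[0]
    cs=sorted(cs,key=cv2.contourArea)[-n:]
    return [(c[:,0]+.5)/S-.5+[x0,y0] for c in cs]
from scipy.optimize import least_squares
def cuff_fit(cam,box,th0,c0,th=60,a=27.5,b=34):
    """support lines of the oval's outer wall: in each direction the hull is the top or the bottom rim"""
    im=cam["pixels"].astype(float);cs=contour(im[:,:,0]-im[:,:,2],box,th)[0]
    P=onplane(cam,cs,34)[:,:2];Q=onplane(cam,cs,10)[:,:2]
    cen=np.array(c0);away=cen-np.array(cam["T"])[:2,3];away/=np.linalg.norm(away)
    phi=np.linspace(0,2*np.pi,180,endpoint=False);n=np.c_[np.cos(phi),np.sin(phi)]
    h=np.where(n@away>0,(P@n.T).max(0),(Q@n.T).max(0))
    def res(p):
        r=np.c_[np.cos(phi-p[2]),np.sin(phi-p[2])]
        w=(r[:,0]>-.35)&(abs(n@away)>.2)   # away from the opening
        return w*(h-n@p[:2]-np.hypot(a*r[:,0],b*r[:,1])-p[3])
    s=least_squares(res,[*c0,th0,0],loss="soft_l1");return s.x,np.sqrt((s.fun**2).mean()),cs
E
python3 - <<'E'
from h import *
t=dict(np.load("top0.npz"));s=dict(np.load("side0.npz"))
x,r,cs=cuff_fit(t,(380,430,155,205),np.radians(-109.4),(570,-201));print("top",x[:2],np.degrees(x[2]),x[3],r)
c2,r2,cs2=cuff_fit(s,(330,375,222,258),x[2],x[:2]);print("side",c2[:2],np.degrees(c2[2]),c2[3],r2)
# ends: points of contour near the mouth, top rim z=34, in cuff frame of top fit
for th in (x[2],):
    R=np.array([[np.cos(th),np.sin(th)],[-np.sin(th),np.cos(th)]])
    P=(onplane(t,cs,34)[:,:2]-x[:2])@R.T
    for sg in(1,-1):
        q=P[(P[:,0]<-8)&(P[:,1]*sg>5)];i=np.argmin(abs(q[:,1]));j=np.argmin(q[:,0]);print(sg,"inner",q[i],"front",q[j])
im=t["pixels"].astype(float)
# handle: dark
g=-(im.sum(2));
for c in contour(-im[:,:,2],(188,275,163,230),-110,2):
    P=onplane(t,c,30)[:,:2].astype(np.float32);print("handle",cv2.minAreaRect(P),c.mean(0))
# pts along the wide blade: columns
print(im[200:224,235:266:6].sum(2).T.astype(int)); print((im[200:224,235:266:6,2]-im[200:224,235:266:6,0]).T.astype(int))
E
```

```text
top [ 570.16175245 -200.00854886] -113.5124866364379 0.1618380278692409 0.4353904288267977
side [ 570.4526171 -200.1501338] -92.81221676868516 -0.42909193092660614 0.4895420685711619
1 inner [-26.76657034   7.724951  ] front [-29.93558384  11.33235449]
-1 inner [-23.14387579 -16.60771064] front [-27.98785176 -25.79172287]
handle ((484.1321716308594, 269.13525390625), (20.42713165283203, 73.0760269165039), 6.6582746505737305) [219.38000954 213.22638359]
handle ((561.0313720703125, 295.2611083984375), (21.64927101135254, 73.31226348876953), 9.739948272705078) [210.684375   183.43605769]
[[681 678 678 679 679 680 674 656 629 557 504 492 488 479 482 490 496 533
  640 677 681 682 681 681]
 [680 679 680 682 680 680 659 635 632 627 562 504 499 500 497 502 546 645
  679 682 682 682 682 682]
 [681 682 683 680 678 661 629 616 614 612 620 622 632 629 622 616 559 627
  679 681 683 683 681 681]
 [684 681 682 679 677 658 643 637 637 637 641 658 653 636 631 612 655 681
  681 682 683 684 685 685]
 [683 681 682 682 679 641 625 632 637 634 635 633 624 578 535 628 679 684
  682 682 684 684 684 684]
 [679 682 682 682 683 683 681 682 682 683 683 685 683 682 684 684 683 683
  686 685 685 684 684 683]]
[[-15 -15 -15 -14 -14 -15 -13  -2  13  13  13  12  13  13  11  11   8   1
  -14 -13 -14 -14 -15 -15]
 [-15 -14 -15 -14 -15 -15  -6   8  14  15  13  12  13  13  13  12  10 -10
  -14 -14 -14 -14 -14 -14]
 [-15 -14 -15 -15 -14  -7   5  15  14  15  16  17  15  15  15  14   0 -18
  -14 -15 -14 -14 -15 -15]
 [-13 -14 -14 -14 -13   0  12  14  14  14  13  11  12  14  14   4 -12 -15
  -14 -14 -15 -14 -14 -13]
 [-15 -14 -14 -14 -14 -13   4  13  14  15  15  14  15  11  -2 -19 -14 -14
  -14 -14 -14 -14 -14 -15]
 [-14 -14 -14 -14 -14 -14 -13 -14 -14 -15 -15 -14 -15 -14 -14 -14 -13 -13
  -13 -14 -14 -13 -13 -14]]
```

Run:
```python
from h import *
t=dict(np.load("top0.npz"));s=dict(np.load("side0.npz"))
C=np.array([570.3,-200.1])
im=s["pixels"].astype(float);g=im[:,:,0]-im[:,:,2]
print(g[226:246,334:372].astype(int))
# mask centroid of gap edges in side rows
E=[]
for v in range(228,236):
    row=cv2.resize(g[v:v+1,330:375].astype(np.float32),None,fx=16,fy=1,interpolation=cv2.INTER_CUBIC)[0]
    on=(row>45).astype(int);ed=(np.flatnonzero(np.diff(on))+1)/16-.5+330;print(v,ed)
tt=t["pixels"].astype(float);g=tt[:,:,0]-tt[:,:,2];print(g[164:198,386:418].astype(int))
```

```text
[[ -7  -7  -8  -7  -7  -7  -7  -7  -7  -7  -7  -7  -8  -8  -7  -6  -7  -6
   -6  -7  -6  -7  -7  -7  -7  -6  -7  -7  -6  -7  -7  -7  -6  -6  -6  -5
   -6  -6]
 [ -7  -7  -7  -7  -7  -7  -7  -7  -7  -6  -7  -6  -8  -7  -7  -7  -7  -6
   -6  -6  -6  -6  -6  -6  -7  -6  -6  -7  -5  -6  -7  -6  -7  -6  -6  -5
   -6  -6]
 [ -7  -6  -6  -7  -7  -6  -6  -7  -6  -6  -6  -7  -6  -7  -5  -6  -6  -5
   -6  -7  -6  -6  -6  -6  -6  -5  -6  -6  -5  -5  -6  -6  -6  -5  -5  -5
   -6  -6]
 [ -6  -5  -6  -6  -6  -5  -6  -6  -6  -5  -3  -3  -5  -5  -6  -5  -6  -6
   -5  -6  -6  -6  -6  -6  -5  -6  -6  -6  -5  -5  -6  -6  -6  -6  -6  -6
   -6  -5]
 [ -6  -6  -6  -6  -5  -6  -6  -6  -1  11  28  31  16   0  -6  -5  -6  -5
   -5  -6  -6  -6  -5  -4  -3  -2  -2  -5  -5  -5  -6  -6  -6  -6  -6  -5
   -6  -5]
 [ -5  -5  -6  -6  -6  -4  -1  14  42  76  98  97  61  12  -5  -5  -6  -6
   -6  -6  -6  -6  -3  11  41  61  50  17  -2  -5  -5  -7  -6  -5  -6  -5
   -6  -5]
 [ -6  -5  -6  -6  -3  13  41  74 107 130 136 127  83  20  -4  -5  -6  -5
   -6  -6  -6  -5   4  44 103 131 120  75  28   2  -5  -6  -6  -5  -6  -
[... 1767 characters left out ...]
  -5  -5   4  40  85 105 111 115 117 120 124 127 128 128 130 131 131
  132 130 129 130 129 128 125 123 120 116 110  98  63  15  -5  -5  -6  -5
   -7  -6]
 [ -5  -5  -6   3  37  82 103 111 114 118 121 124 126 127 127 128 129 129
  130 130 128 129 128 126 124 123 120 117 109  92  56  11  -5  -6  -5  -6
   -7  -6]]
228 []
229 []
230 []
231 [342.0625 346.3125 358.125  360.125 ]
232 [340.125  346.5625 357.     361.625 ]
233 [338.75   346.5    356.9375 362.9375]
234 [338.0625 346.375  357.     363.9375]
235 [337.5    346.375  357.     364.5625]
[[-6 -6 -7 ... -5 -9 -8]
 [-7 -7 -7 ... -7 -8 -7]
 [-7 -6 -8 ... -6 -7 -7]
 ...
 [-8 -7 -7 ... -7 -7 -8]
 [-8 -8 -8 ... -8 -6 -7]
 [-8 -8 -7 ... -7 -7 -7]]
```

Run:
```python
from h import *
t=dict(np.load("top0.npz"));s=dict(np.load("side0.npz"))
C=np.array([570.3,-200.1])
a,b=onplane(s,[[344.6,230.45],[359.2,231.0]],34)[:,:2];d=a-b;print("post tops",a,b,np.linalg.norm(d),"theta",np.degrees(np.arctan2(d[1],d[0]))-90, np.degrees(np.arctan2(-d[1],-d[0]))-90)
for th in(-100,-103,-106,-109,-112):
    r=np.radians(th);X=np.array([np.cos(r),np.sin(r)]);Y=np.array([-X[1],X[0]]);out=[]
    for u,sg,v in((346.35,0,234),(357.05,0,234)):
        o,dd=rays(s,[u,v]);n=np.array([-dd[0,1],dd[0,0]]);n/=np.linalg.norm(n)
        out+= [[round(float((C-22*X+k*19*Y-o[:2])@n),2) for k in(1,-1)]]
    g=t["pixels"].astype(float);g=g[:,:,0]-g[:,:,2];tp=[]
    for sg in(1,-1):
        cs=contour(g,(380,430,155,205),60)[0];z=10 if sg>0 else 34
        P=onplane(t,cs,z)[:,:2]-C;q=np.c_[P@X,P@Y];q=q[(q[:,0]<-12)&(q[:,0]>-32)&(q[:,1]*sg>0)]
        tp+=[q[np.argmin(abs(q[:,1]))].round(1).tolist()]
    print(th,out,tp)
# sub-pixel wide blade: blueness B-R>0
g=t["pixels"].astype(float);c=contour(g[:,:,2]-g[:,:,0],(228,275,196,226),0)[0]
P=onplane(t,c,9)[:,:2];print("blade",cv2.minAreaRect(P.astype(np.float32)),cv2.fitLine(P.astype(np.float32),2,0,.01,.01).ravel())
th=np.radians(-83.3);X=np.array([np.cos(th),np.sin(th)]);print("nose",P[np.argmax(P@X)])
```

```text
post tops [ 560.84159476 -164.84599011] [ 597.01931216 -178.11945414] 38.535854517959216 theta 69.85210892450849 -110.14789107549151
-100 [[-30.85, 6.92], [-2.69, 34.96]] [[-20.0, 19.7], [-26.4, -10.9]]
-103 [[-32.08, 5.86], [-3.94, 33.93]] [[-21.0, 18.7], [-25.8, -12.3]]
-106 [[-33.26, 4.74], [-5.15, 32.83]] [[-22.0, 17.5], [-25.2, -13.6]]
-109 [[-34.39, 3.57], [-6.3, 31.69]] [[-23.9, 16.4], [-24.4, -14.9]]
-112 [[-35.47, 2.35], [-7.41, 30.49]] [[-24.7, 15.1], [-23.6, -16.2]]
blade ((493.40887451171875, 202.56480407714844), (27.20224952697754, 71.89994049072266), 6.763111114501953) [ 1.0896208e-01 -9.9404591e-01  4.9330841e+02  2.0426591e+02]
nose [497.36895106 166.83255717]
```

Measurements agree: cuff centre (570.3,-200.1) from both views, axis about -110°, post spacing 38.5 (should be 38), blade width 27.2 (should be 27), gauge axis about -83.3°. Now the grasp.

```bash
cat >> h.py <<'E'
from scipy.spatial.transform import Rotation as Ro
def ori(deg,flip):  # tool down; tool x along gauge x (flip: against it)
    a=np.radians(deg+(180 if flip else 0));x=np.array([np.cos(a),np.sin(a),0]);z=np.array([0,0,-1.])
    return Ro.from_matrix(np.c_[x,np.cross(z,x),z]).as_rotvec()
def ax(deg):
    a=np.radians(deg);return np.array([np.cos(a),np.sin(a)]),np.array([-np.sin(a),np.cos(a)])
E
python3 - <<'E'
from bench import manip,command_gripper,solver,cams
from h import *
O=np.array([485.1,271.2]);X,Y=ax(-83.3);p=O+5*X
best=None
for f in(0,1):
    q1=solver.inverse_kinematics([*p,82],ori(-83.3,f));q2=solver.inverse_kinematics([619,-67,96],ori(-110.2,f))
    print(f,q1 is not None and np.round(q1,2),q2 is not None and np.round(q2,2))
    if q1 is not None and q2 is not None:
        m=max(abs(q1[5]),abs(q2[5]))
        if best is None or m<best[0]:best=(m,f)
f=best[1];open("flip","w").write(str(f));r=ori(-83.3,f)
manip.reach([*p,180],r);command_gripper(50)
manip.move_linear([*p,82],max_speed=100)
c=cams.camera("top");cv2.imwrite("pics/g1.png",c["pixels"][:,:,::-1])
command_gripper(5);print("open",manip.current_opening(),manip.current_finger_force(),manip.current_wrist_force())
manip.move_linear([*p,200])
print(manip.current_time_s(),manip.current_opening(),manip.current_wrist_force(),manip.current_eef_pos(),manip.current_tcp_rot(),r)
c=cams.camera("side");np.savez("side1.npz",**c);A=c["pixels"]
c=cams.camera("top");np.savez("top1.npz",**c);B=c["pixels"]
cv2.imwrite("pics/g2.png",np.vstack([cv2.resize(A[70:220,200:400],(600,300)) if 0 else cv2.resize(A[80:210,210:390],(540,390)),cv2.resize(B[150:220,180:360],(540,210))])[:,:,::-1])
E
```

```text
0 [ 0.5   0.55  1.93 -0.    0.66 -2.76] [-0.11  0.6   1.77 -0.    0.77 -2.9 ]
1 [0.5  0.55 1.93 0.   0.66 0.38] [-0.11  0.6   1.77 -0.    0.77  0.24]
open 16.791429786917284 59.24536049365997 [ 0.52596815 -0.23209839  5.87500105]
4.475 16.642222597579845 [-0.65495779  0.10502165 -1.91271054] [485.15131194 265.93815447 199.17428218] [-2.08757571e+00 -2.34704411e+00  2.05391093e-03] [2.08783505 2.3474559  0.        ]
```

View pics/g2.png

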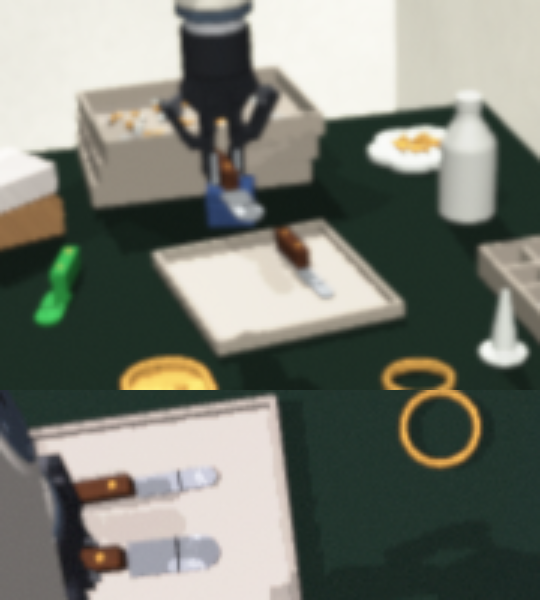

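The gauge is held level at tool height 200 (blade at about (174,553) in the lower crop), and the narrow gauge was left in place. Now to the standoff in front of the cuff.

Run:
```python
from bench import manip,cams
from h import *
f=int(open("flip").read());A=-110.2;X,Y=ax(A);M=np.array([577.9,-179.5])
p=M-125*X
manip.reach([*p,190],ori(A,f));manip.move_linear([*p,96],max_speed=100);manip.wait(.4)
print(p,manip.current_time_s(),manip.current_eef_pos(),Ro.from_rotvec(manip.current_tcp_rot()).as_matrix().round(4).tolist(),manip.current_wrist_force())
for n in("top","side"):
    c=cams.camera(n);np.savez(f"{n}2.npz",**c);im=c["pixels"]
    B=im[140:215,320:440] if n=="top" else im[190:265,290:410]
    cv2.imwrite(f"pics/s2{n}.png",cv2.resize(B,(640,400),interpolation=cv2.INTER_CUBIC)[:,:,::-1])
a=cv2.imread("pics/s2top.png");b=cv2.imread("pics/s2side.png");cv2.imwrite("pics/s2.png",cv2.resize(np.vstack([a,b]),(480,600)))
```

```text
[621.06227487 -62.18837216] 7.4 [621.15700666 -62.20109665  96.22672329] [[0.3453, 0.9385, 0.0004], [0.9385, -0.3453, -0.0], [0.0001, 0.0003, -1.0]] [ 0.45376753 -0.31809735 -2.02457948]
```

View pics/s2.png

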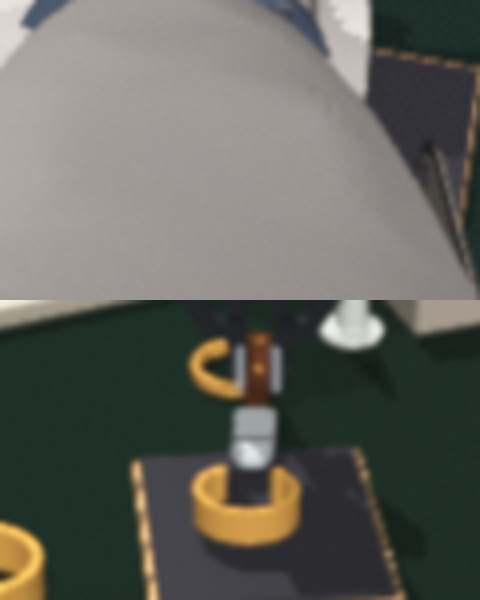

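The side view shows the blade lined up just before the mouth (blade at about (353,225), cuff ends at about (345,232) and (359,232)). The arm hides the cuff in the top view. Next I'll measure the blade's centreline against the gap in the side view.

```bash
cat >> h.py <<'E'
def row_edges(ch,v,u0,u1,lev):
    r=cv2.resize(ch[v:v+1,u0:u1].astype(np.float32),None,fx=32,fy=1,interpolation=cv2.INTER_LINEAR)[0]
    return (np.flatnonzero(np.diff((r>lev).astype(int)))+1)/32-.5+u0
E
python3 - <<'E'
from h import *
s=dict(np.load("side2.npz"));im=s["pixels"].astype(float)
print(im[214:236,342:366,2].astype(int));print((im[228:240,334:370,0]-im[228:240,334:370,2]).astype(int))
th=-110.2;X,Y=ax(th);M=np.array([577.9,-179.5])
def loc(u,v,z): 
    d=onplane(s,[u,v],z)[0,:2]-M;return np.round([d@X,d@Y],2)
for v in range(215,231):
    e=row_edges(im[:,:,2],v,342,366,125)
    if len(e)==2: print(v,e,loc(e[0],v,24.2),loc(e[1],v,24.2),"mid",loc(e.mean(),v,24.2))
g=im[:,:,0]-im[:,:,2]
for v in range(232,239):
    e=row_edges(g,v,330,375,57);print(v,e)
for z,v in((34,231.5),(30,234),(24,237.)): print("gap",z,loc(346.35,v,z),loc(357.05,v,z),loc(351.7,v,z))
E
```

```text
[[ 33  34  36  38  42  45  45  44  38  30  28  27  27  26  25  26  31  33
   33  33  33  33  34  34]
 [ 36  36  34  32  31  31  32  32  31  31  34  36  35  34  32  28  30  31
   32  33  33  33  35  36]
 [ 38  38  38  36  35  36  43  60  71  76  79  81  80  79  72  59  47  34
   32  34  34  35  36  37]
 [ 39  39  38  39  39  44  71 111 136 142 143 143 143 142 134 118  92  50
   31  33  36  37  37  39]
 [ 38  39  39  39  39  51  93 139 159 163 164 164 164 163 160 151 122  65
   32  33  36  38  38  39]
 [ 38  38  40  39  40  56 107 153 166 166 166 166 166 166 165 159 129  67
   31  29  34  37  38  38]
 [ 39  39  39  39  40  55 102 148 164 167 167 167 166 166 166 160 129  66
   29  28  31  36  38  38]
 [ 39  39  39  39  39  56 105 151 165 166 166 166 167 167 166 159 127  64
   29  28  29  33  36  38]
 [ 39  38  39  38  41  59 109 154 165 166 166 166 166 166 164 155 119  58
   27  27  28  30  34  37]
 [ 40  39  39  38  41  61 107 147 157 158 156 156 156 155 154 143 108  53
   27  27  27  31  35  39]
 [ 39  39  38  39  41  59  96 125 138 142 136 132 132 132 131 126  99  50
   26  26  29  2
[... 3768 characters left out ...]
47.71875 357.25   ] [-35.64 -14.58] [-37.42  11.02] mid [-36.53  -1.78]
229 [348.03125 356.96875] [-30.73 -13.43] [-32.4  10.5] mid [-31.57  -1.46]
230 [348.59375 356.4375 ] [-25.9  -11.62] [-27.37   9.32] mid [-26.64  -1.14]
232 [340.40625 346.46875 357.4375  361.     ]
233 [338.90625 346.4375  357.125   362.1875 ]
234 [338.1875  346.34375 357.125   363.28125]
235 [337.65625 346.3125  357.09375 364.03125]
236 [337.34375 346.34375 357.09375 364.5625 ]
237 [337.3125  346.34375 357.09375 364.71875]
238 [337.46875 346.3125  357.15625 364.625  ]
gap 34 [ -3.12 -16.13] [-5.09 11.94] [-4.11 -2.09]
gap 30 [  2.74 -15.74] [ 0.76 12.26] [ 1.75 -1.74]
gap 24 [  7.91 -15.41] [ 5.92 12.56] [ 6.91 -1.42]
```

Run:
```python
from h import *
s=dict(np.load("side0.npz"));t=dict(np.load("top0.npz"))
X,Y=ax(-110.2);M=np.array([577.9,-179.5])
im=s["pixels"].astype(float);g=im[:,:,0]-im[:,:,2]
loc=lambda c,u,v,z:np.round((onplane(c,[u,v],z)[0,:2]-M)@np.c_[X,Y],2)
for u in(349,350,351,352,353):
    e=row_edges(g.T.copy(),u,236,265,57);print(u,e,"back inner top (45.5)",loc(s,u,e[0],34),"back outer bottom (49.5)",loc(s,u,e[-1],10))
for u,lev in((344,57),(345,57),(359,57),(360,57)):
    e=row_edges(g.T.copy(),u,226,265,lev);print(u,e[0],"front top(-4)",loc(s,u,e[0],34))
tt=t["pixels"].astype(float);cs=contour(tt[:,:,0]-tt[:,:,2],(380,430,155,205),57)[0]
for z in(10,34):
    L=(onplane(t,cs,z)[:,:2]-M)@np.c_[X,Y];print("top z",z,L.min(0),L.max(0))
```

```text
349 [241.03125 250.71875] back inner top (45.5) [40.92 -6.43] back outer bottom (49.5) [49.67 -5.86]
350 [241.1875  250.84375] back inner top (45.5) [41.44 -3.84] back outer bottom (49.5) [50.03 -3.27]
351 [241.21875 250.9375 ] back inner top (45.5) [41.4  -1.29] back outer bottom (49.5) [50.26 -0.69]
352 [241.1875  250.96875] back inner top (45.5) [41.08  1.25] back outer bottom (49.5) [50.21  1.87]
353 [241.1875  250.90625] back inner top (45.5) [40.9  3.8] back outer bottom (49.5) [49.75  4.41]
344 230.40625 front top(-4) [ -7.96 -22.66]
345 230.40625 front top(-4) [ -8.15 -20.03]
359 230.9375 front top(-4) [-8.16 16.93]
360 231.09375 front top(-4) [-7.59 19.58]
top z 10 [ -5.6829347  -34.48037001] [53.92585048 41.43246728]
top z 34 [ -7.70583396 -40.03240765] [50.47004085 34.05559306]
```

Blade centreline at -1.75 and gap midline at -1.74, both in the same side view, so it is centred. Line to mouth is about 56 mm (55.2 from the image, 57 from kinematics). Inserting slowly while checking force.

Run:
```python
from bench import manip,cams
from h import *
X,Y=ax(-110.2);p0=np.array([621.062,-62.188])
def F(): return np.mean([manip.current_wrist_force() for _ in range(5)],0)
f0=F();ok=True
for d in(18,26,34,42,50,56):
    manip.move_linear([*(p0+d*X),96],max_speed=20);f=F()-f0;print(d,"along",round(f[:2]@X,2),"lat",round(f[:2]@Y,2),"z",round(f[2],2))
    if d==26:
        c=cams.camera("side");np.savez("side3.npz",**c)
    if np.linalg.norm(f)>3: ok=False;break
manip.wait(1.3)
print(ok,manip.current_time_s(),manip.current_eef_pos())
c=cams.camera("side");np.savez("side4.npz",**c)
cv2.imwrite("pics/s4.png",cv2.resize(c["pixels"][205:265,315:395],(640,480),interpolation=cv2.INTER_CUBIC)[:,:,::-1])
im=c["pixels"].astype(float);g=im[:,:,0]-im[:,:,2]
for v in(234,236,238): print(v,row_edges(g,v,330,375,57))
print(im[226:240,347:358,2].astype(int))
```

```text
18 along -0.2 lat 1.28 z -0.35
26 along 0.7 lat 0.37 z -0.03
34 along 0.2 lat 1.47 z -0.22
42 along 0.86 lat 1.57 z -0.06
50 along -0.65 lat 1.15 z 0.41
56 along -0.32 lat 1.07 z 0.26
True 12.55 [ 601.70617713 -114.72912988   95.97899665]
234 [338.1875  346.09375 357.4375  363.40625]
236 [337.34375 345.96875 357.3125  364.59375]
238 [337.46875 345.84375 357.34375 364.625  ]
[[ 39  38  39  41  43  41  37  34  32  30  32]
 [ 58  71  81  89  94  89  84  80  73  63  53]
 [ 99 132 144 147 148 147 145 143 136 123 100]
 [133 173 175 167 166 165 165 164 162 154 128]
 [147 192 191 174 167 168 168 167 166 161 135]
 [135 175 178 170 168 167 167 168 167 162 134]
 [127 160 168 168 168 167 167 168 167 161 135]
 [127 159 167 167 166 167 167 166 167 160 133]
 [122 149 156 156 157 158 161 161 160 151 122]
 [110 128 132 132 133 139 144 142 139 129 100]
 [132 148 153 154 154 156 154 144 137 123  93]
 [146 163 169 181 189 182 175 169 157 138 101]
 [156 170 187 217 230 214 187 177 168 144 102]
 [159 181 207 231 237 227 196 177 168 143  96]]
```

View pics/s4.png

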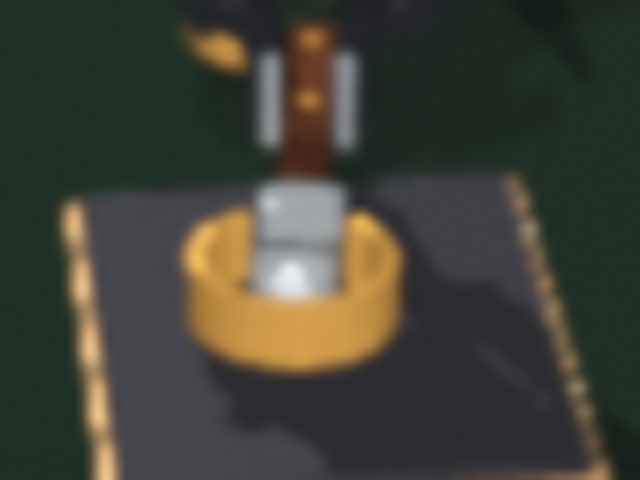

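The line is level with the two ends (row 235, x ≈ -2 against mouth -1.65), the cuff's outline has not moved, and the gauge was held for 1.3 s. Withdrawing and returning it.

Run:
```python
from bench import manip,cams,command_gripper
from h import *
X,Y=ax(-110.2);p0=np.array([621.062,-62.188]);f=int(open("flip").read())
manip.move_linear([*(p0+10*X),96],max_speed=25)
manip.move_linear([*p0,96],max_speed=40)
manip.move_linear([*p0,190],max_speed=120)
Xg,_=ax(-83.3);p=np.array([485.1,271.2])+5*Xg;r=ori(-83.3,f)
manip.reach([*p,190],r);manip.move_linear([*p,95],max_speed=90);manip.wait(.3);f0=manip.current_wrist_force()
manip.move_linear([*p,82.2],max_speed=20);manip.wait(.3)
print(manip.current_eef_pos(),np.array(manip.current_wrist_force())-f0)
command_gripper(45);manip.wait(.2);manip.move_linear([*p,200],max_speed=100)
manip.reach([275,520,300],r);manip.wait(.3)
print(manip.current_time_s())
o=[]
for n,b in(("top",(140,240,170,450)),("side",(140,275,250,410))):
    c=cams.camera(n);np.savez(f"{n}5.npz",**c);o.append(cv2.resize(c["pixels"][b[0]:b[1],b[2]:b[3]],(800 if n=="top" else 370,288 if n=="top" else 310),interpolation=cv2.INTER_CUBIC))
o[1]=np.pad(o[1],((0,0),(0,430),(0,0)));cv2.imwrite("pics/e.png",np.vstack(o)[:,:,::-1])
t=dict(np.load("top0.npz"));t5=dict(np.load("top5.npz"))
for q in(t,t5):
    x,rr,_=cuff_fit(q,(380,430,155,205),np.radians(-110),(570,-201));g=q["pixels"].astype(float)
    c=contour(g[:,:,2]-g[:,:,0],(228,275,196,226),0)[0];print(x[:2],np.degrees(x[2]),cv2.minAreaRect(onplane(q,c,9)[:,:2].astype(np.float32)))
```

```text
[485.48961838 266.12937378  82.59326303] [-3.99659826 -1.21190687 10.4705156 ]
23.3667
[ 570.16117039 -200.01817773] -113.51266435922848 ((493.40887451171875, 202.56480407714844), (27.20224952697754, 71.89994049072266), 6.763111114501953)
[ 570.16945313 -200.02257665] -113.51263264875226 ((492.8334045410156, 202.07786560058594), (27.532800674438477, 71.23956298828125), 6.725773334503174)
```

View pics/e.png

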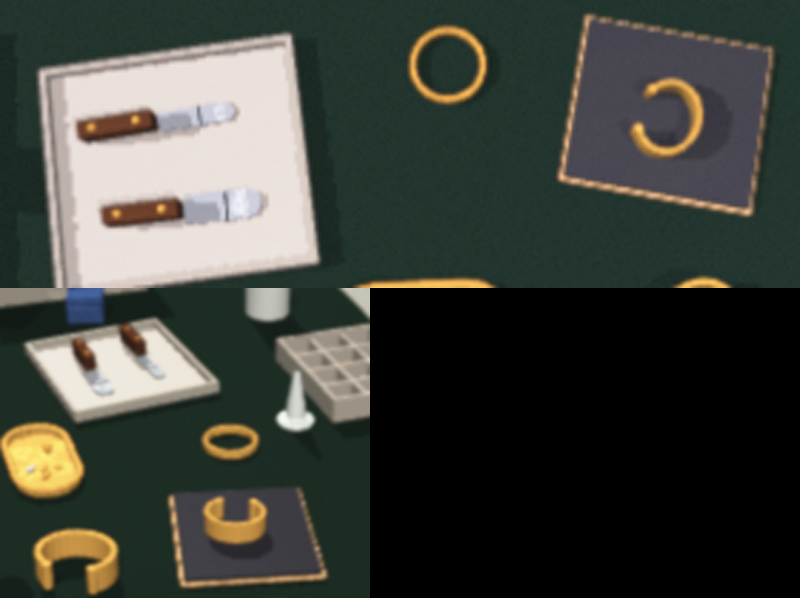

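The wide gauge lies flat in its tray within 1 mm of where it started. The cuff measures the same to 0.01 mm and everything else is in place, so I'm handing in.

```bash
python3 -c "
from bench import manip
print(manip.hand_in())"
```

```text
the job is handed in; nothing more can be done
None
```

The cuff's opening was checked with the wide gauge in to its line and held for 1.3 s; the gauge is flat in its tray again, the cuff has not moved, and the job was handed in at about 23 s.

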